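# Set the telescoping hold-down on a specimen

## Task

Twist the wing of the stand's telescoping post to unlock it, lower the post until its sprung foot rests with light pressure on the specimen mount below, then twist the wing fully back to lock it there and let go. The post must keep the mount lightly held down by itself; never press hard on the specimen.

Things in the scene. Friction and masses are not known exactly. Their poses are not given: they have to be found in the camera images.
- stand: Grey stand fixed to the worktop: base 130x110x14 mm, column 150 mm tall at its rear (+x), arm with upright guide tube (42 mm wide, top 162 mm high). Origin: worktop level, on the tube's axis; z up. Below the tube a round stage, 54 mm wide, height not measured, carries a loose black specimen mount 30 mm wide, 18 mm tall, top face 56 to 81 mm above the worktop.
- wing (a point): Centre of the metal wing on top of the telescoping post: an upright flat bar 46 mm long (its x axis), 12 mm thick (y), 24 mm tall (z up), on the tube's axis, 255 mm above the worktop with the post fully up; free all round, with a 22 mm wide hub and the 12 mm rod below it. Turning the wing works the lock; moving it up or down slides the post.
- slide (a joint): How far the post is lowered, m: 0 fully up, 0.065 fully down. Starts at 0.002 to 0.015. A return spring (20 N/m) pushes the unlocked post up with about 1.5 to 4.5 N net, so it rises again if let go unlocked; locked, it stays put.
- twist (a joint): Turn of the wing, rad: 0 is the locked end stop; it grows counter-clockwise seen from above to the other end stop at 1.2. It starts locked, at 0 to 0.05. The lock grips below 0.2 and is free above 0.6; between them it turns more stiffly (up to about 0.2 N m).
- foot: Round rubber foot under the post, 20 mm wide, 10 mm thick. Origin: centre of its underside, 112 mm above the worktop with the post fully up and the foot unpressed; z up. It is sprung and yields up to 7 mm upward into the post, at 2.5 N per mm. Light pressure is about 2 to 7 N; more than 15 N damages the specimen.

How it is judged:
On the way, in this order (a step that is already met when the one before it is completed fails the run):
1. the wing is twisted to unlock the post (value of joint twist above 0.6 rad), for 0.1 s.
2. the unlocked post is lowered until its foot presses lightly on the specimen (value of joint twist above 0.5 rad and contact force between foot and anything else above 1 N), for 0.2 s.
3. the wing is twisted back to lock with the foot still pressing lightly (value of joint twist below 0.2 rad and contact force between foot and anything else between 1 and 9 N), for 0.2 s.
At the end, for the whole second after the job is handed in: The wing is turned back to the locked end (twist below 0.2 rad), the foot at rest presses on the specimen with 1 to 9 N, and the gripper has let go (all of step 3 and linear speed of foot below 0.01 m/s); the robot touches nothing.
It fails at once if the foot presses on the specimen with more than 15 N (contact force between foot and anything else above 15 N).
It also fails if it takes over 64 s, if anything falls off the work surface, if the arm or the gripper's body presses on something with over 40 N, if the wrist force passes 120 N, or if a joint passes its speed limit or range.

## Robot

A 6-joint arm with a two-finger parallel gripper is mounted at the origin on a cart in front of the work surface, level with it; the furniture and walls round the work are solid. World frame = base frame: x ahead of the robot, y to its left, z up, the work surface at z = 0. Lengths are in m, angles in rad, forces in N, time in s.
With the tool pointing down it reaches from about 0.375 to 0.975 m from the base axis. Payload 3.8 kg.
Tool frame: the origin (TCP) lies between the finger pads; the fingertips stand 22 mm ahead of it and the grasp point (between the pads) lies 3 mm ahead of it; z points along the fingers, y is the line along which they close (so a half turn about z gives the same grasp; the last joint's range is limited). The gripper opens to 88 mm and grips with 3 to 60 N. Pads are 18 mm wide; open, the fingers measure 123 mm over their backs; the gripper's body (75 mm by 187 mm) begins 45 mm behind the grasp point.
Start: joints at [-1.279, 0.264, 1.604, -0, 1.274, -0.037], TCP at [0.218, -0.639, 0.261] pointing down, gripper open.
Joint ranges: [-2.63, 2.63], [-0.94, 2.18], [0.31, 2.57], [-1.31, 4.45], [0, 2.66], [-2.55, 2.55]. Speed limits (rad/s): [2.57, 2.57, 3.14, 3.14, 3.14, 3.14].

## Interface

Orientations are given as [roll, pitch, yaw] about the fixed x, y, z axes, in that order (R = Rz(yaw) Ry(pitch) Rx(roll)).
In Python, from station import bot, optics, ticket gives the robot as it stands.
- The arm moves only by the shell command python3 -m crank 'ROWS'. ROWS is text: rows parted by semicolons, each of 7 numbers parted by spaces: the turn, a rotation vector about the world's x, y, z in degrees, then the shift along the world's x, y, z in mm, then the finger opening in mm, from 0 to 88.1. A call has 1 to 8 rows; each row is the pose to reach, as a shift and turn from the pose commanded when the call began; what a row does not reach only later rows make up. A row lasts 1/10 s, in which the tool goes at most 50 mm and 8.59 degrees, less where a joint would pass 70% of its speed; a pose out of reach is approached as far as the arm can. A call with a gripper value outside its range is refused whole. The fingers move at their own pace and stop on an object; the grip force is fixed at half the most. Time passes only in rows, so rows that repeat a pose let the fingers close. It gives the time, the measured TCP pose, the force, the opening and the grip force at its end, in the units of the state.
- bot.sense(): the state, without advancing time (a new reading comes with each control period).
- optics.read_camera(name): name is "scene" or "top" or "wrist"; returns (picture, depth): 420x560x3 uint8, red, green, blue; 420x560 float32, m along the optical axis (not along the pixel's ray), 0 where there is no reading.
- optics.get_calibration(name): a dict with "fx", "fy", "cx", "cy" (pixels), "T" (4x4, takes a point from camera to world coordinates); the wrist camera has in their place "tool_from_camera" (4x4, takes a point from camera to tool coordinates, whose origin is the TCP and whose axes are the flange's). Camera axes: x right, y up, looking along -z (the intrinsics and any distortion apply to the point x, -y, -z); pixel columns grow to the right and rows downward; lengths in m; the calibration is good to about 2 mm. A picture is of the moment at which its call begins: read the wrist's pose just before it. get_calibration takes no time and is no camera call.
- ticket.hand_in(): hands the job in; it is judged then, once.
The state is a dict: "time": time; "q": joint angles; "joint_velocities": joint speeds; "effort": joint torques, N m; "tool_pos": TCP position; "ee_rot": TCP orientation; "ft_force": force on the tool from outside, world axes, zero at the start; "ft_torque": the same for the moment, N m; "width": opening from 0.0 (shut) to 1.0 (fully open); "grasp_force": force on a finger pad.
Only numpy, scipy, OpenCV 4.12 (cv2) and the standard library are available. Lean on these libraries where they do the work, as an engineer would, in place of code of your own. Each camera call takes 0.05 s, during which the arm holds its last target. There are 200 camera calls.

## Working session

There is one attempt and no reset: what is moved stays moved. The work goes in short steps, Python scripts to look and compute and a shell command to move; the robot and the scene stay as the last step left them, time stands still between calls to the robot, and variables do not carry over. Pictures are saved under pics/ and viewed, at most 10 in all, crops included, and the job is handed in when it is done.

```bash
ls; mkdir -p pics
cat > h.py <<'E'
from station import bot, optics, ticket
import numpy as np, cv2
def cloud(name):
    s=bot.sense(); p,d=optics.read_camera(name); c=optics.get_calibration(name)
    v,u=np.mgrid[0:420,0:560]
    P=np.stack([(u-c['cx'])/c['fx']*d,-(v-c['cy'])/c['fy']*d,-d],-1)
    return s,p,d,c,P
def world(P,T): return P@T[:3,:3].T+T[:3,3]
E
python3 - <<'E'
from h import *
s=bot.sense(); print({k:s[k] for k in ('time','tool_pos','ee_rot','ft_force','width')})
for n in ('scene','top'):
    s,p,d,c,P=cloud(n); W=world(P,c['T']); np.save(n+'.npy',W)
    print({k:c[k] for k in c})
    cv2.imwrite(f'pics/{n}1.png',p[...,::-1])
E
```

```text
pics
{'time': 0.0, 'tool_pos': array([ 0.21778703, -0.63824187,  0.2594245 ]), 'ee_rot': array([-3.13945086e+00, -7.48162094e-05,  3.28814759e-01]), 'ft_force': array([ 0.14720202,  0.2639764 , -0.67396415]), 'width': 1.0000311635804902}
{'fx': 531.9195114998859, 'fy': 531.9195114998859, 'cx': 278.003297527664, 'cy': 215.27133590261587, 'T': array([[-0.86291542,  0.3865556 , -0.32550231,  0.26567911],
       [-0.50504632, -0.63740715,  0.58192813,  0.30873614],
       [ 0.01747008,  0.6665485 ,  0.74525693,  0.77957643],
       [ 0.        ,  0.        ,  0.        ,  1.        ]])}
{'fx': 473.8988704913893, 'fy': 473.8988704913893, 'cx': 285.3956084513271, 'cy': 206.9730917379756, 'T': array([[ 0.02344458,  0.98422482, -0.17536207,  0.42570627],
       [-0.99946145,  0.02710349,  0.01849875, -0.16884904],
       [ 0.02295985,  0.17483393,  0.9843302 ,  0.99487664],
       [ 0.        ,  0.        ,  0.        ,  1.        ]])}
```

View pics/scene1.png

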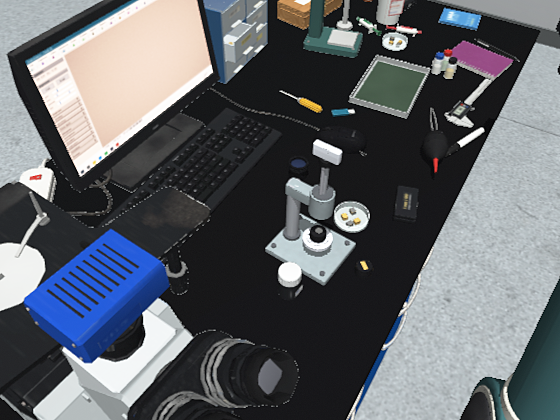

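View pics/top1.png

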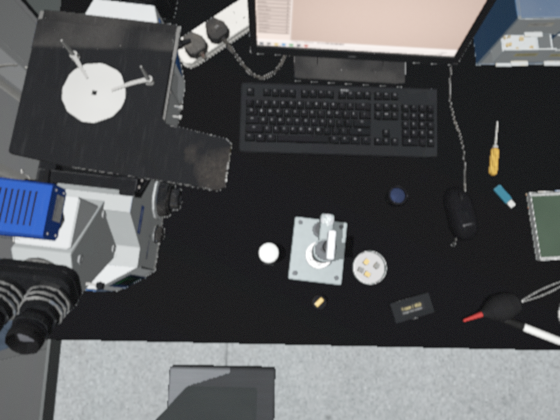

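Run:
```python
import numpy as np
for n in ('scene','top'):
    W=np.load(n+'.npy').reshape(-1,3)
    m=(W[:,2]>0.215)&(W[:,2]<0.29)&(abs(W[:,0]-.55)<.3)&(W[:,1]>-.5)&(W[:,1]<.4)
    Q=W[m]; print(n,len(Q),Q.min(0),Q.max(0),np.median(Q,0))
    Q=Q[Q[:,2]>np.percentile(Q[:,2],90)-.01] if len(Q) else Q
    print(len(Q),Q.mean(0))
```

```text
scene 17843 [ 0.47410918 -0.26340007  0.21503201] [0.84993192 0.24870691 0.2899745 ] [0.66848877 0.08459475 0.22809702]
17473 [0.67306604 0.08230197 0.23020548]
top 25654 [ 0.40049927 -0.26481367  0.21504673] [0.84999383 0.27824878 0.28998343] [0.68961269 0.11842475 0.2286186 ]
25370 [0.69406426 0.11082467 0.2307221 ]
```

The scene view shows the wing at about (327,152), above the tube (321,200), with the mount at (318,235). In the top view the wing is a white bar at (331,244) over the base (317,250), and its long side runs along the image columns. Next I measure it by depth in those regions.

Run:
```python
import numpy as np,cv2
for n,(u0,u1,v0,v1) in dict(scene=(300,355,130,180),top=(310,350,205,280)).items():
    W=np.load(n+'.npy')[v0:v1,u0:u1].reshape(-1,3)
    Q=W[(W[:,2]>.21)&(W[:,2]<.3)]
    zt=np.percentile(Q[:,2],95); T=Q[Q[:,2]>zt-.004]
    r=cv2.minAreaRect((T[:,:2]*1000).astype(np.float32))
    w,V=np.linalg.eigh(np.cov(T[:,:2].T)); a=np.degrees(np.arctan2(V[1,1],V[0,1]))
    print(n,len(Q),zt,len(T),T.mean(0),r,a)
W=np.load('scene.npy')[215:265,290:350].reshape(-1,3)
for lo in np.arange(0,.13,.005):
    q=W[(W[:,2]>lo)&(W[:,2]<=lo+.005)]
    if len(q): print(round(lo,3),len(q),q.mean(0).round(3))
W=np.load('top.npy')[205:290,280:360].reshape(-1,3)
q=W[(W[:,2]>.009)&(W[:,2]<.02)]; print(cv2.minAreaRect((q[:,:2]*1000).astype(np.float32)))
```

```text
scene 580 0.25843884687991286 183 [ 0.49871659 -0.25477545  0.25730129] ((498.9349670410156, -255.25650024414062), (13.621875762939453, 44.95869064331055), 86.0680160522461) 176.22416376417746
top 294 0.25969120305846594 195 [ 0.5007158  -0.25512228  0.25796012] ((500.4372863769531, -255.03466796875), (11.854663848876953, 44.314170837402344), 87.0272216796875) 175.23094109177376
0.0 211 [ 0.492 -0.332  0.002]
0.005 70 [ 0.483 -0.32   0.008]
0.01 1317 [ 0.496 -0.262  0.013]
0.015 223 [ 0.505 -0.269  0.016]
0.02 42 [ 0.544 -0.258  0.022]
0.025 17 [ 0.547 -0.255  0.027]
0.03 14 [ 0.547 -0.254  0.032]
0.035 44 [ 0.512 -0.244  0.038]
0.04 224 [ 0.499 -0.248  0.043]
0.045 169 [ 0.502 -0.25   0.047]
0.05 40 [ 0.513 -0.25   0.053]
0.055 67 [ 0.513 -0.245  0.058]
0.06 196 [ 0.503 -0.251  0.062]
0.065 20 [ 0.537 -0.255  0.066]
0.07 20 [ 0.548 -0.255  0.072]
0.075 16 [ 0.548 -0.253  0.078]
0.08 1 [ 0.547 -0.252  0.081]
0.11 1 [ 0.509 -0.24   0.114]
0.115 41 [ 0.491 -0.241  0.118]
0.12 26 [ 0.491 -0.239  0.123]
0.125 10 [ 0.489 -0.24   0.126]
((511.5203857421875, -274.3371276855469), (145.87124633789062, 130.19839477539062), 84.74022674560547)
```

```bash
python3 -m crank '0 0 0 0 0 70 88; 0 0 -8 40 50 70 88; 0 0 -16 70 95 70 88; 0 0 -23 100 140 70 88; 0 0 -23 130 180 70 88; 0 0 -23 160 220 70 88; 0 0 -23 190 260 70 88; 0 0 -23 220 300 70 88' && python3 -m crank '0 0 0 30 42 0 88; 0 0 0 62 83 0 88; 0 0 0 62 83 0 88; 0 0 0 62 83 0 88; 0 0 0 62 83 0 88'
python3 - <<'E'
from h import *
from scipy.spatial.transform import Rotation as R
s,p,d,c,P=cloud('wrist')
T=np.eye(4);T[:3,:3]=R.from_euler('xyz',s['ee_rot']).as_matrix();T[:3,3]=s['tool_pos']
W=world(P,T@c['tool_from_camera']).reshape(-1,3)
print(s['tool_pos'],s['ee_rot'],s['ft_force'])
Q=W[(W[:,2]>.235)&(W[:,2]<.275)&(np.hypot(W[:,0]-.5,W[:,1]+.255)<.04)]
print(len(Q))
if len(Q):
    zt=np.percentile(Q[:,2],95); t=Q[Q[:,2]>zt-.004]
    print(zt,t.mean(0),cv2.minAreaRect((t[:,:2]*1000).astype(np.float32)))
cv2.imwrite('pics/w1.png',p[...,::-1])
E
```

```text
time: 0.9
tool_pos: [0.4239, -0.3565, 0.3303]
ee_rot: [-3.141, 0.0, -0.073]
ft_force: [1.1, -0.8, -0.3]
width: 0.996
grasp_force: 0.0
time: 1.4
tool_pos: [0.4846, -0.2761, 0.3303]
ee_rot: [3.141, 0.001, -0.073]
ft_force: [-0.8, -1.3, 0.1]
width: 0.999
grasp_force: 0.0
[ 0.4846127  -0.27613225  0.33032264] [ 3.14122191e+00  1.05295270e-03 -7.28679237e-02] [-0.79414961 -1.29489605  0.1472859 ]
1842
0.2599035221463169 [ 0.50194206 -0.25857596  0.25860613] ((501.0758056640625, -258.30242919921875), (12.068513870239258, 45.52555465698242), 85.99160766601562)
```

View pics/w1.png

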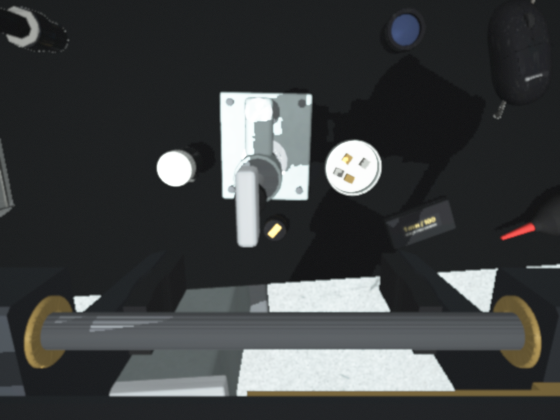

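The wrist view shows the wing at (248,205), free all round. It measures (0.501, -0.258) with its top at 0.259 and its angle at -4°, which matches the given sizes. I'll let the arm settle and check the pose.

```bash
python3 -m crank '0 0 0 0 0 0 88; 0 0 0 0 0 0 88;0 0 0 0 0 0 88'
```

```text
time: 1.75
tool_pos: [0.4847, -0.2764, 0.3307]
ee_rot: [3.142, 0.0, -0.074]
ft_force: [-1.0, -1.1, 0.2]
width: 1.0
grasp_force: 0.0
```

```bash
python3 -m crank '0 0 0 16 19 0 88; 0 0 0 16 19 0 88; 0 0 0 16 19 -25 88; 0 0 0 16 19 -50 88; 0 0 0 16 19 -69 88; 0 0 0 16 19 -69 88; 0 0 0 16 19 -69 88'
```

```text
time: 2.45
tool_pos: [0.5009, -0.2569, 0.2618]
ee_rot: [-3.142, 0.001, -0.073]
ft_force: [0.9, -1.2, 0.6]
width: 1.002
grasp_force: 0.0
```

```bash
python3 -m crank '0 0 0 0 0 0 40; 0 0 0 0 0 0 20; 0 0 0 0 0 0 5; 0 0 0 0 0 0 5; 0 0 0 0 0 0 5; 0 0 0 0 0 0 5; 0 0 0 0 0 0 5; 0 0 0 0 0 0 5'; python3 -c "
from h import *;s=bot.sense();print(s['ft_torque'],s['width']*88.1)"
```

```text
time: 3.25
tool_pos: [0.5012, -0.2564, 0.2616]
ee_rot: [-3.142, 0.0, -0.073]
ft_force: [0.2, 0.4, -1.0]
width: 0.298
grasp_force: 0.0
[-0.01258403  0.01592239  0.02944276] 26.23954302546269
```

```bash
python3 -m crank '0 0 0 0 0 0 5; 0 0 0 0 0 0 5; 0 0 0 0 0 0 5; 0 0 0 0 0 0 5; 0 0 0 0 0 0 5'; python3 -c "
from h import *;s=bot.sense();print(s['ft_torque'],s['width']*88.1)"
```

```text
time: 3.75
tool_pos: [0.5012, -0.2563, 0.2616]
ee_rot: [-3.141, 0.0, -0.073]
ft_force: [0.2, 0.2, -0.8]
width: 0.129
grasp_force: 30.0
[0.12821302 0.00763019 0.03092402] 11.360778386222709
```

Width is about 12 mm and grip force 30 N, so the wing is held. Twisting counter-clockwise.

```bash
python3 -m crank '0 0 5 0 0 0 5; 0 0 11 0 0 0 5; 0 0 18 0 0 0 5; 0 0 25 0 0 0 5; 0 0 32 0 0 0 5; 0 0 39 0 0 0 5; 0 0 46 0 0 0 5; 0 0 53 0 0 0 5'; python3 -m crank '0 0 2 0 0 0 5; 0 0 2 0 0 0 5; 0 0 2 0 0 0 5'; python3 -c "
from h import *;s=bot.sense();print(s['ft_torque'],s['width']*88.1)"
```

```text
time: 4.55
tool_pos: [0.5011, -0.2559, 0.262]
ee_rot: [-3.141, -0.001, 0.857]
ft_force: [-1.8, 2.9, 2.6]
width: 0.129
grasp_force: 30.0
time: 4.85
tool_pos: [0.5011, -0.2559, 0.262]
ee_rot: [-3.141, -0.001, 0.886]
ft_force: [-1.0, 4.1, 3.3]
width: 0.135
grasp_force: 30.0
[0.57476664 0.18227405 0.04835247] 11.894508082655314
```

```bash
python3 -m crank '0 0 0 0 0 -5 5; 0 0 0 0 0 -10 5; 0 0 0 0 0 -15 5; 0 0 0 0 0 -20 5; 0 0 0 0 0 -25 5; 0 0 0 0 0 -30 5; 0 0 0 0 0 -34 5; 0 0 0 0 0 -34 5'; python3 -m crank '0 0 0 0 0 0 5; 0 0 0 0 0 0 5'
python3 - <<'E'
from h import *
s,p,d,c,P=cloud('scene'); print(s['ft_torque'])
W=world(P,c['T'])
cv2.imwrite('pics/s2.png',cv2.resize(p[100:300,220:420,::-1],(600,600)))
E
```

```text
time: 5.65
tool_pos: [0.5011, -0.2559, 0.227]
ee_rot: [-3.14, -0.001, 0.887]
ft_force: [-1.8, 5.7, 2.7]
width: 0.133
grasp_force: 30.0
time: 5.85
tool_pos: [0.5011, -0.256, 0.2276]
ee_rot: [-3.14, -0.001, 0.887]
ft_force: [-1.6, 4.3, 2.5]
width: 0.131
grasp_force: 30.0
[0.82471108 0.23984674 0.07274003]
```

View pics/s2.png

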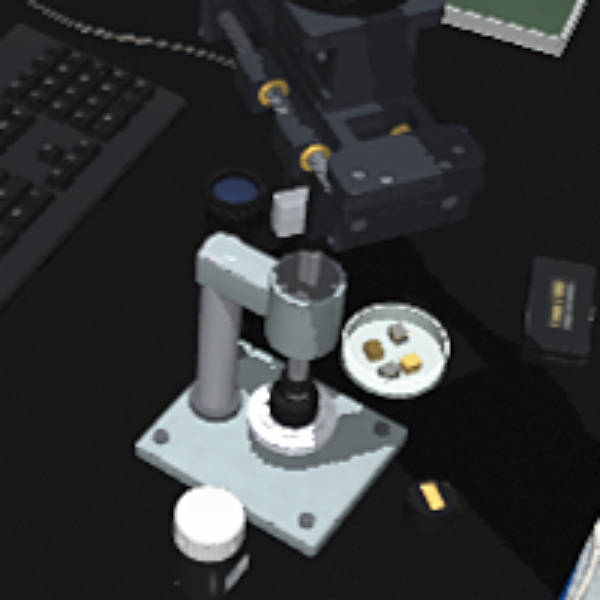

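The crop shows the wing held at (290,210) and the foot just above the mount at (295,400). I'll creep down now, watching the vertical force.

```bash
a(){ python3 -c "
from h import *
z=[]
for i in range(3):
    optics.read_camera('wrist');s=bot.sense();z.append(s['ft_force'][2])
print('AVG',np.mean(z).round(2),s['tool_pos'].round(4),s['time'])"; }; a
python3 -m crank '0 0 0 0 0 -1 5; 0 0 0 0 0 -2 5; 0 0 0 0 0 -2 5'|grep force; a
python3 -m crank '0 0 0 0 0 -1 5; 0 0 0 0 0 -1 5'|grep force; a
python3 -m crank '0 0 0 0 0 -1 5; 0 0 0 0 0 -1 5'|grep force; a
python3 -m crank '0 0 0 0 0 -1 5; 0 0 0 0 0 -1 5'|grep force; a
```

```text
AVG 3.11 [ 0.5011 -0.2559  0.2277] 6.05
ft_force: [-1.4, 6.2, 2.5]
grasp_force: 30.0
AVG 2.33 [ 0.5011 -0.2559  0.2257] 6.5
ft_force: [-1.1, 5.3, 2.4]
grasp_force: 30.0
AVG 2.97 [ 0.5011 -0.2559  0.2247] 6.85
ft_force: [-1.5, 5.9, 2.6]
grasp_force: 30.0
AVG 2.89 [ 0.5011 -0.2559  0.2237] 7.2
ft_force: [-0.8, 4.6, 3.2]
grasp_force: 30.0
AVG 3.18 [ 0.5011 -0.256   0.2227] 7.55
```

Not touching yet (baseline about 2.8 N).

```bash
cat > a.py <<'E'
from h import *
z=[]
for i in range(4):
    optics.read_camera('wrist');s=bot.sense();z.append(s['ft_force'][2])
print('AVG',np.mean(z).round(2),s['tool_pos'].round(4),s['time'])
E
python3 -m crank '0 0 0 0 0 -1 5; 0 0 0 0 0 -1 5'|grep ft; python3 a.py
python3 -m crank '0 0 0 0 0 -1 5; 0 0 0 0 0 -1 5'|grep ft; python3 a.py
```

```text
ft_force: [-1.2, 6.1, 2.5]
AVG 3.11 [ 0.5011 -0.2559  0.2218] 7.95
ft_force: [-2.9, 6.1, 4.3]
AVG 4.15 [ 0.5011 -0.2559  0.221 ] 8.35
```

```bash
python3 -m crank '0 0 0 0 0 -1 5; 0 0 0 0 0 -1 5'|grep ft; python3 a.py
```

```text
ft_force: [-2.5, 7.0, 6.4]
AVG 5.53 [ 0.5011 -0.256   0.2203] 8.75
```

```bash
python3 -m crank '0 0 0 0 0 -0.9 5; 0 0 0 0 0 -0.9 5; 0 0 0 0 0 -0.9 5'|grep ft; python3 a.py
```

```text
ft_force: [-3.1, 6.6, 6.6]
AVG 7.1 [ 0.5012 -0.2559  0.2198] 9.25
```

About 4.2 N on the foot. Twisting back.

```bash
python3 -m crank '0 0 -5 0 0 0 5; 0 0 -12 0 0 0 5; 0 0 -19 0 0 0 5; 0 0 -26 0 0 0 5; 0 0 -33 0 0 0 5; 0 0 -40 0 0 0 5; 0 0 -46 0 0 0 5; 0 0 -51 0 0 0 5'; python3 -m crank '0 0 -3 0 0 0 5; 0 0 -5.5 0 0 0 5; 0 0 -5.5 0 0 0 5; 0 0 -5.5 0 0 0 5'; python3 a.py;  python3 -c "
from h import *;s=bot.sense();print(s['ft_torque'],s['ee_rot'])"
```

```text
time: 10.05
tool_pos: [0.5012, -0.2564, 0.2198]
ee_rot: [-3.142, 0.0, -0.007]
ft_force: [-1.5, 5.6, 6.8]
width: 0.131
grasp_force: 30.0
time: 10.45
tool_pos: [0.5012, -0.2564, 0.2199]
ee_rot: [3.142, -0.0, -0.099]
ft_force: [-4.6, 5.2, 7.1]
width: 0.136
grasp_force: 30.0
AVG 6.24 [ 0.5012 -0.2564  0.2198] 10.65
[0.832242   0.55342176 0.09165244] [ 3.14152863e+00 -3.84222111e-05 -9.87899016e-02]
```

```bash
python3 -m crank '0 0 0 0 0 0 50; 0 0 0 0 0 0 50; 0 0 0 0 0 0 50; 0 0 0 0 0 0 50; 0 0 0 0 0 0 50; 0 0 0 0 0 0 50; 0 0 0 0 0 0 50; 0 0 0 0 0 0 50' && python3 -m crank '0 0 0 0 0 10 50; 0 0 0 0 0 30 50; 0 0 0 0 0 60 50; 0 0 0 0 0 90 50; 0 0 0 -15 -20 110 50; 0 0 0 -15 -20 110 50; 0 0 0 -15 -20 110 50'
python3 - <<'E'
from h import *
from scipy.spatial.transform import Rotation as R
s,p,d,c,P=cloud('wrist')
T=np.eye(4);T[:3,:3]=R.from_euler('xyz',s['ee_rot']).as_matrix();T[:3,3]=s['tool_pos']
W=world(P,T@c['tool_from_camera']).reshape(-1,3)
Q=W[(W[:,2]>.19)&(W[:,2]<.26)&(np.hypot(W[:,0]-.5,W[:,1]+.255)<.04)]
zt=np.percentile(Q[:,2],95); t=Q[Q[:,2]>zt-.004]
print(zt,t.mean(0),cv2.minAreaRect((t[:,:2]*1000).astype(np.float32)))
s,p,d,c,P=cloud('scene')
cv2.imwrite('pics/s3.png',cv2.resize(p[100:300,220:420,::-1],(600,600)))
E
```

```text
time: 11.45
tool_pos: [0.5013, -0.2565, 0.2188]
ee_rot: [3.142, -0.0, -0.099]
ft_force: [-0.0, 0.2, -0.4]
width: 0.567
grasp_force: 0.0
time: 12.15
tool_pos: [0.4864, -0.2767, 0.3297]
ee_rot: [3.141, -0.002, -0.1]
ft_force: [0.5, -0.3, 0.8]
width: 0.568
grasp_force: 0.0
0.2184266965459202 [ 0.50161257 -0.25859426  0.21717954] ((500.751953125, -258.3402404785156), (11.908910751342773, 45.9132194519043), 84.71009063720703)
```

View pics/s3.png

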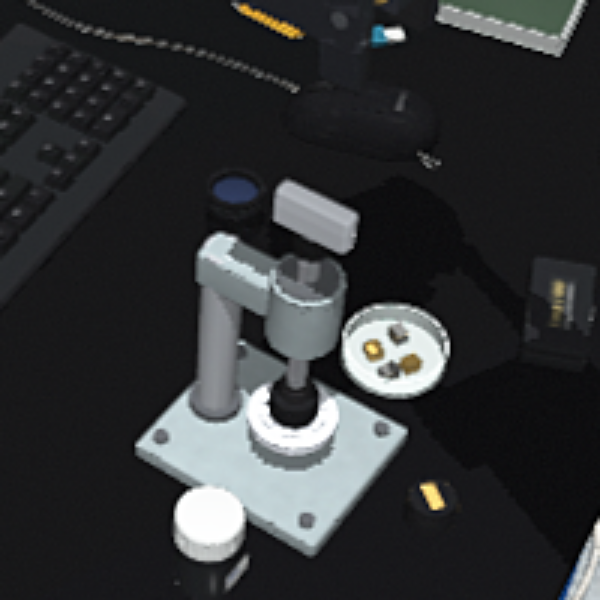

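The wing at (316,215) is back in line and has stayed down: its top is at 0.218, 41.5 mm below the start. The foot rests on the mount at (295,405), and the gripper is clear.

```bash
python3 -c "
from h import *;print(ticket.hand_in())"
```

```text
the job is handed in; nothing more can be done
None
```

The job is handed in (no verdict came back): the post is locked with the wing turned fully back, the foot was pressing on the mount with about 4 N when I locked it, by the wrist force readings, and the gripper has let go and is clear.

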